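# Set out glass rods at the torch in reverse order

### The job

Move the four coloured glass rods from the wooden stock rack to the empty dark steel rest, one rod to each notch and in reverse order: the rod that was leftmost on the stock rack becomes the rightmost on the rest, and so on. Lay every rod across both bars, down in its notch and centred lengthwise, and do not drop any: they are glass, so set each one down gently and keep them off the table.

Things in the scene. Friction and masses are not known exactly. Their poses are not given: they have to be found in the camera images.
- stock_rack: Brown wood rack, fixed; one rod in each notch. Plank 210x214x10 mm, two notched bars along y at x = -55 and +55 mm, 16 mm thick, free between. Notches at y = +75, +25, -25, -75 mm: floor 8 mm wide, 40 mm above table, 45 degree flanks; teeth 61 mm high (ends 54). Origin: table level, midway between bars; x away from robot (turned to 0.25 rad), y left. Left or right of robot.
- torch_rest: Empty rest on the other side, fixed: dark steel notched bars on an aluminium plate 170x214x10 mm, no tiles. Bars, notches, heights, origin and axes as on stock_rack: bars at x = -55 and +55 mm, notches at y = +75, +25, -25, -75 mm, floors 40 mm, teeth 61 mm (ends 54) above the table. A rod lying in a notch has its axis 46 mm above the table.
- rod_red: Red glass rod, loose: 12 mm diameter, 180 mm long, about 50 g. Origin: middle of the rod, on its axis; x along the rod; it may roll about x. At the start it lies in a notch of stock_rack with its axis 46 mm above the table, its middle within 10 mm of midway between the bars.
- rod_blue: Blue glass rod, loose: 12 mm diameter, 180 mm long, about 50 g. Origin: middle of the rod, on its axis; x along the rod; it may roll about x. At the start it lies in a notch of stock_rack with its axis 46 mm above the table, its middle within 10 mm of midway between the bars.
- rod_yellow: Yellow glass rod, loose: 12 mm diameter, 180 mm long, about 50 g. Origin: middle of the rod, on its axis; x along the rod; it may roll about x. At the start it lies in a notch of stock_rack with its axis 46 mm above the table, its middle within 10 mm of midway between the bars.
- rod_green: Green glass rod, loose: 12 mm diameter, 180 mm long, about 50 g. Origin: middle of the rod, on its axis; x along the rod; it may roll about x. At the start it lies in a notch of stock_rack with its axis 46 mm above the table, its middle within 10 mm of midway between the bars.
- tile_red: Red sample tile, 30 x 36 x 6 mm, fixed on the plank of stock_rack at x = -115 mm, just in front of the notch in which the red rod lies at the start; it stays there and so records the starting order. Origin: centre of its underside, 10 mm above the table; axes as stock_rack.
- tile_blue: Blue sample tile, 30 x 36 x 6 mm, fixed on the plank of stock_rack at x = -115 mm, just in front of the notch in which the blue rod lies at the start; it stays there and so records the starting order. Origin: centre of its underside, 10 mm above the table; axes as stock_rack.
- tile_yellow: Yellow sample tile, 30 x 36 x 6 mm, fixed on the plank of stock_rack at x = -115 mm, just in front of the notch in which the yellow rod lies at the start; it stays there and so records the starting order. Origin: centre of its underside, 10 mm above the table; axes as stock_rack.
- tile_green: Green sample tile, 30 x 36 x 6 mm, fixed on the plank of stock_rack at x = -115 mm, just in front of the notch in which the green rod lies at the start; it stays there and so records the starting order. Origin: centre of its underside, 10 mm above the table; axes as stock_rack.
Mind the look-alikes: they are no part of the job. Of the things shaped like the rod_yellow, the yellow one is meant. Several things have the shape of the rod_green; the one meant has the colours described above.

How it is judged:
At the end, for the whole second after the job is handed in: Each rod lies at rest in the torch_rest notch that mirrors its starting notch (start y = +75 mm, end y = -75 mm, and so on): within 10 mm sideways and 25 mm lengthwise of the middle, axis 38 to 54 mm above the table, within 0.12 rad of the rest's x axis (((y of tile_red in the frame of stock_rack between 0.065 and 0.085 m and y of rod_red in the frame of torch_rest between -0.085 and -0.065 m) or (y of tile_red in the frame of stock_rack between 0.015 and 0.035 m and y of rod_red in the frame of torch_rest between -0.035 and -0.015 m) or (y of tile_red in the frame of stock_rack between -0.035 and -0.015 m and y of rod_red in the frame of torch_rest between 0.015 and 0.035 m) or (y of tile_red in the frame of stock_rack between -0.085 and -0.065 m and y of rod_red in the frame of torch_rest between 0.065 and 0.085 m)) and x of rod_red in the frame of torch_rest between -0.025 and 0.025 m and z of rod_red in the frame of torch_rest between 0.038 and 0.054 m and angle between the x axis of each of rod_red, rod_blue, rod_yellow, rod_green and the x axis of torch_rest, either way round below 0.12 rad and linear speed of each of rod_red, rod_blue, rod_yellow, rod_green below 0.02 m/s and ((y of tile_blue in the frame of stock_rack between 0.065 and 0.085 m and y of rod_blue in the frame of torch_rest between -0.085 and -0.065 m) or (y of tile_blue in the frame of stock_rack between 0.015 and 0.035 m and y of rod_blue in the frame of torch_rest between -0.035 and -0.015 m) or (y of tile_blue in the frame of stock_rack between -0.035 and -0.015 m and y of rod_blue in the frame of torch_rest between 0.015 and 0.035 m) or (y of tile_blue in the frame of stock_rack between -0.085 and -0.065 m and y of rod_blue in the frame of torch_rest between 0.065 and 0.085 m)) and x of rod_blue in the frame of torch_rest between -0.025 and 0.025 m and z of rod_blue in the frame of torch_rest between 0.038 and 0.054 m and ((y of tile_yellow in the frame of stock_rack between 0.065 and 0.085 m and y of rod_yellow in the frame of torch_rest between -0.085 and -0.065 m) or (y of tile_yellow in the frame of stock_rack between 0.015 and 0.035 m and y of rod_yellow in the frame of torch_rest between -0.035 and -0.015 m) or (y of tile_yellow in the frame of stock_rack between -0.035 and -0.015 m and y of rod_yellow in the frame of torch_rest between 0.015 and 0.035 m) or (y of tile_yellow in the frame of stock_rack between -0.085 and -0.065 m and y of rod_yellow in the frame of torch_rest between 0.065 and 0.085 m)) and x of rod_yellow in the frame of torch_rest between -0.025 and 0.025 m and z of rod_yellow in the frame of torch_rest between 0.038 and 0.054 m and ((y of tile_green in the frame of stock_rack between 0.065 and 0.085 m and y of rod_green in the frame of torch_rest between -0.085 and -0.065 m) or (y of tile_green in the frame of stock_rack between 0.015 and 0.035 m and y of rod_green in the frame of torch_rest between -0.035 and -0.015 m) or (y of tile_green in the frame of stock_rack between -0.035 and -0.015 m and y of rod_green in the frame of torch_rest between 0.015 and 0.035 m) or (y of tile_green in the frame of stock_rack between -0.085 and -0.065 m and y of rod_green in the frame of torch_rest between 0.065 and 0.085 m)) and x of rod_green in the frame of torch_rest between -0.025 and 0.025 m and z of rod_green in the frame of torch_rest between 0.038 and 0.054 m); the robot touches nothing.
It fails at once if a rod is dropped (falls freely faster than 0.75 m/s, as from more than about 30 mm) ((contact force between rod_red and the fingers below 0.01 N and linear speed of rod_red above 0.75 m/s) or (contact force between rod_blue and the fingers below 0.01 N and linear speed of rod_blue above 0.75 m/s) or (contact force between rod_yellow and the fingers below 0.01 N and linear speed of rod_yellow above 0.75 m/s) or (contact force between rod_green and the fingers below 0.01 N and linear speed of rod_green above 0.75 m/s)).
It fails at once if a rod ends up down on the table or on a plank (axis below 30 mm) (height (world z) of any of rod_red, rod_blue, rod_yellow, rod_green below 0.03 m).
It also fails if it takes over 120 s, if anything falls off the work surface, if the arm or the gripper's body presses on something with over 40 N, if the wrist force passes 120 N, or if a joint passes its speed limit or range.

### The arm

A 6-joint arm with a two-finger parallel gripper is mounted at the origin on the work surface. World frame = base frame: x ahead of the robot, y to its left, z up, the work surface at z = 0. Lengths are in m, angles in rad, forces in N, time in s.
With the tool pointing down it reaches from about 0.3 to 0.825 m from the base axis. Payload 5.4 kg.
Tool frame: the origin (TCP) lies between the finger pads; the fingertips stand 11 mm ahead of it and the grasp point (between the pads) lies 8 mm behind it; z points along the fingers, y is the direction in which the jaws open and shut (so a half turn about z gives the same grasp; the last joint's range is limited). The gripper opens to 92 mm and grips with 3 to 60 N. Pads are 20 mm wide; open, the fingers measure 128 mm over their backs; the gripper's body (75 mm by 189 mm) begins 69 mm behind the grasp point.
Start: joints at [1.113, 0.158, 1.597, -0, 1.386, -0.21], TCP at [0.141, 0.557, 0.226] pointing down, gripper open.
Joint ranges: [-2.91, 2.91], [-0.94, 2.29], [0.18, 2.7], [-1.29, 4.43], [0.17, 2.64], [-3, 3]. Speed limits (rad/s): [2.57, 2.57, 3.14, 3.14, 3.14, 3.14].

### API

Orientations are given as a unit quaternion [x, y, z, w].
In Python, from cell import robot, optics gives the robot as it stands.
- The arm moves only by the tool servo_tool, never from a script. Its argument "commands" is a list that holds one entry, the list of rows, each a list of 7 numbers: the closure, from -1 (fully open) to 1 (shut), so that 0 is half open, then the shift along the world's x, y, z in units of 3 cm (1.0 is 3 cm), then the turn, a rotation vector about the world's x, y, z in units of 0.12 rad (1.0 is 0.12 rad). A call has 1 to 10 rows; each row shifts and turns the pose as measured when the row begins; what a row does not reach is not made up. A row lasts 1/10 s, in which the tool goes at most 50 mm and 8.59 degrees, less where a joint would pass 70% of its speed; a pose out of reach is approached as far as the arm can. A call with a number of a shift or a turn outside -1 to 1 is refused whole. A call with a gripper value outside its range is refused whole. The fingers move at their own pace and stop on an object; the grip force is fixed at half the most. Time passes only in rows, so rows that do not move let the fingers close. It gives the time, the measured TCP pose, the force and the opening at its end, in the units of the state.
- robot.get_state(): the state, without advancing time (a new reading comes with each control period).
- optics.get_image(name): name is "scene" or "top" or "wrist"; returns a dict with "pixels" (480x640x3 uint8, red, green, blue), "K" (3x3 intrinsics, pixels), "eye" and "attitude" of the camera in the world. Camera axes: x right, y down, z forward; pixel columns grow to the right and rows downward; lengths in m; the calibration is good to about 2 mm. A picture is of the moment at which its call begins. There is no depth.
- robot.job_done(): hands the job in, once; it reports no verdict.
The state is a dict: "time": time; "joints": joint angles; "dq": joint speeds; "effort": joint torques, N m; "eef_pos": TCP position; "ee_rot": TCP orientation; "contact_force": force on the tool from outside, world axes, zero at the start; "torque": the same for the moment, N m; "width": finger opening in m.
Only numpy, scipy, OpenCV 4.12 (cv2) and the standard library are available. Lean on these libraries where they do the work, as an engineer would, in place of code of your own. Each camera call takes 0.05 s, during which the arm holds its last target. There are 200 camera calls.

## Working session

There is one attempt and no reset: what is moved stays moved. The work goes in short steps, Python scripts to look and compute and a tool call to move; the robot and the scene stay as the last step left them, time stands still between calls to the robot, and variables do not carry over. Pictures are saved under pics/ and viewed, about 12 in all and at most 16, crops included, and the job is handed in when it is done.

Besides the shell and the picture viewer there is one more tool, called after ">>>" as a command line: name --argument value ..., lists and objects as JSON in quotes. servo_tool: Moves the arm, as the interface text tells. Shifts and turns lie within -1 to 1; 1 stands for 3 cm of shift or 0.12 rad of turn. Its arguments: {"type":"object","properties":{"commands":{"type":"array","items":{"type":"array","items":{"type":"array","items":{"type":"number"}}}}},"required":["commands"]}

```bash
ls; mkdir -p pics
python3 - <<'E'
from cell import robot, optics
import cv2
s=robot.get_state();print(s)
for n in("top","scene"):
    r=optics.get_image(n);print(n,r["K"],r["eye"],r["attitude"])
    cv2.imwrite(f"pics/{n}0.png",r["pixels"][:,:,::-1])
E
```

```text
pics
{'time': 0.0, 'joints': array([ 1.11290685e+00,  1.59023838e-01,  1.59821712e+00, -2.07427505e-05,
        1.38621682e+00, -2.10112814e-01]), 'dq': array([ 0.00040727, -0.00048783, -0.00018678, -0.00077345, -0.00125264,
        0.00195893]), 'effort': array([-9.03284417e-04, -3.85577452e+01, -3.22102833e+01,  6.98616472e-02,
        3.81339504e-02, -1.72172627e-04]), 'eef_pos': array([0.14077755, 0.55687371, 0.22464065]), 'ee_rot': array([ 1.23569711e-01,  9.92335456e-01, -8.84370089e-04, -2.96088158e-04]), 'contact_force': array([ 1.07315673,  0.21611794, -0.33174499]), 'torque': array([-0.00475085,  0.01071313, -0.07557581]), 'width': 0.09159878229289602}
top [[495.29987106   0.         326.06736127]
 [  0.         495.29987106 240.43253874]
 [  0.           0.           1.        ]] [ 0.19296337 -0.01962011  0.9789233 ] [-0.68363352  0.72252995 -0.07514636  0.07034702]
scene [[479.32378737   0.         312.37802374]
 [  0.         479.32378737 237.00668845]
 [  0.           0.           1.        ]] [ 0.85075674 -0.13940483  0.83710878] [ 0.75814015  0.59269442 -0.17144049 -0.21105687]
```

View pics/top0.png

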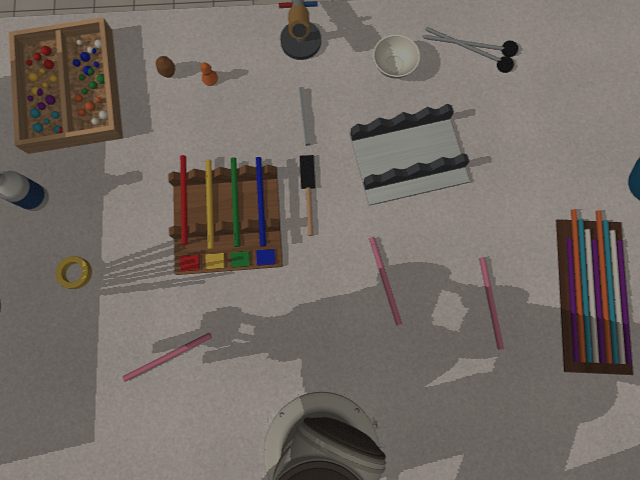

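View pics/scene0.png

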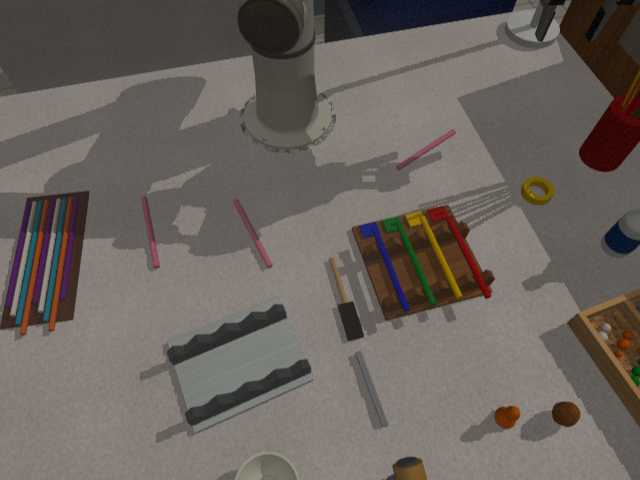

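Stock rack is on the left, order left to right red (183,200), yellow (210,205), green (236,200), blue (262,200) in the top image. The empty rest is on the right at about (410,155).

Possible confusions:
- Pink loose rods at (385,280), (491,303) and (167,357).
- Orange, teal, white and purple rods in the dark rack at (595,295).
- A chisel-like handle at (310,200).

The rods meant are the four lying in the wooden rack behind matching tiles.

```bash
cat > h.py <<'E'
import numpy as np, cv2
from cell import robot, optics
from scipy.spatial.transform import Rotation as R
def cam(n):
    r=optics.get_image(n); return r
def ray(r,uv,z):
    uv=np.atleast_2d(np.asarray(uv,float)); d=np.c_[uv,np.ones(len(uv))]@np.linalg.inv(r["K"]).T
    d=R.from_quat(r["attitude"]).apply(d); e=np.asarray(r["eye"])
    return e+d*((z-e[2])/d[:,2])[:,None]
def proj(r,P):
    c=R.from_quat(r["attitude"]).inv().apply(np.atleast_2d(P)-r["eye"])@np.asarray(r["K"]).T
    return c[:,:2]/c[:,2:]
def fit(a,b):  # 2D rigid a->b : yaw, origin, rms
    a=np.asarray(a)-0; am=a.mean(0);bm=b.mean(0);A=a-am;B=b-bm
    y=np.arctan2((A[:,0]*B[:,1]-A[:,1]*B[:,0]).sum(),(A*B).sum())
    Q=np.array([[np.cos(y),-np.sin(y)],[np.sin(y),np.cos(y)]]); t=bm-Q@am
    return y,t,np.abs(B-A@Q.T).max()
HUE={"red":((0,8),(172,180)),"yellow":((20,32),),"green":((50,75),),"blue":((112,128),)}
def blobs(img,c,amin=60):
    hsv=cv2.cvtColor(img,cv2.COLOR_RGB2HSV); m=0
    for lo,hi in HUE[c]: m=m|cv2.inRange(hsv,(lo,150,60),(hi,255,255))
    n,l,s,ce=cv2.connectedComponentsWithStats(m)
    return [(s[i],ce[i],(l==i)) for i in range(1,n) if s[i,4]>=amin]
E
python3 - <<'E'
from h import *
for n,box in(("top",(150,130,300,290)),("scene",(340,190,510,330))):
    r=cam(n);im=r["pixels"];print(n)
    for c in HUE:
        for s,ce,m in blobs(im,c):
            if not(box[0]<ce[0]<box[2] and box[1]<ce[1]<box[3]):continue
            pts=np.argwhere(m)[:,::-1].astype(np.float32)
            rc=cv2.minAreaRect(pts)
            print(c,s[4],ce.round(1),"z16",ray(r,ce,.016)[0,:2].round(4),"z46",ray(r,[ce],.046)[0,:2].round(4),np.round(rc[1],1))
t=cam("top")["pixels"][95:210,340:480,::-1];s=cam("scene")["pixels"][295:435,155:325,::-1]
a=cv2.resize(t,None,fx=5,fy=5,interpolation=cv2.INTER_CUBIC);b=cv2.resize(s,None,fx=4,fy=4,interpolation=cv2.INTER_CUBIC)
cv2.imwrite("pics/rt.png",a);cv2.imwrite("pics/rs.png",b)
E
```

```text
top
red 568 [183.4 201.4] z16 [0.4902 0.2514] z46 [0.481  0.2429] [89.  7.]
red 290 [189.1 262.6] z16 [0.3644 0.2397] z46 [0.3591 0.2316] [15. 18.]
yellow 548 [209.2 205.5] z16 [0.4788 0.1995] z46 [0.4699 0.1926] [88.2  6.6]
yellow 274 [214.4 260.5] z16 [0.3659 0.19  ] z46 [0.3605 0.1835] [15. 18.]
green 383 [234.5 201.5] z16 [0.4844 0.1483] z46 [0.4753 0.143 ] [87.2  4.6]
green 245 [239.9 258.6] z16 [0.3668 0.1397] z46 [0.3614 0.1347] [14.4 17.1]
blue 476 [260.3 202. ] z16 [0.4806 0.0963] z46 [0.4716 0.0927] [88.3  6. ]
blue 264 [265.3 256.8] z16 [0.3677 0.0896] z46 [0.3623 0.0862] [14.8 17.7]
scene
red 855 [459.8 245. ] z16 [0.4486 0.2521] z46 [0.4633 0.2378] [106.5  18.2]
yellow 793 [434.  247.8] z16 [0.4424 0.2003] z46 [0.4573 0.1879] [99.5 17.6]
green 577 [409.7 253.4] z16 [0.4426 0.1496] z46 [0.4576 0.139 ] [96.6 16.1]
blue 660 [384.8 259.3] z16 [0.4434 0.0979] z46 [0.4583 0.0893] [95.  16.5]
```

View pics/rt.png

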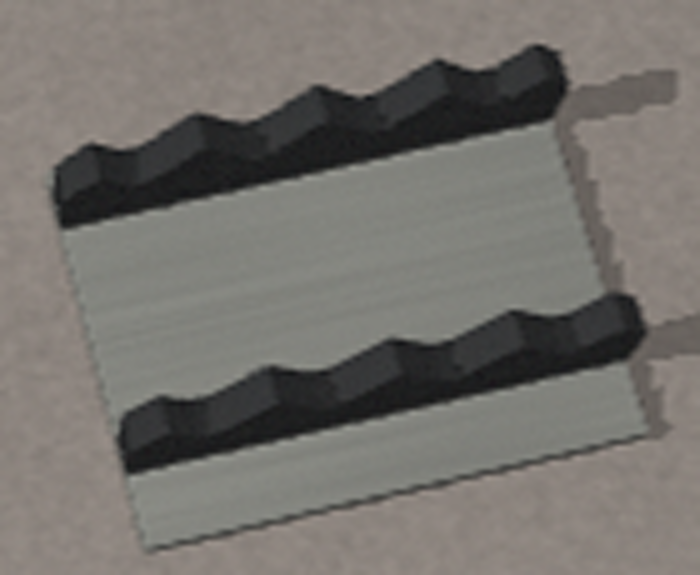

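View pics/rs.png

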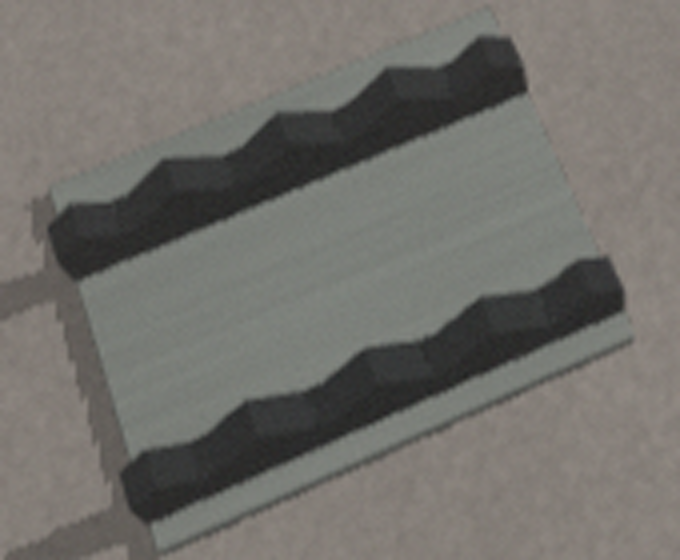

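Run:
```python
from h import *
t=cam("top");s=cam("scene")
P=np.array([(147,548),(648,436),(127,470),(628,360),(63,228),(555,122)])/5-.4+[340,95]
M=np.array([(-85,107),(-85,-107),(-63,107),(-63,-107),(47,107),(47,-107)])/1e3
S=np.array([(490,8),(55,188),(527,92),(78,277),(625,312),(150,520),(632,338),(160,550)])/4-.4+[155,295]
N=np.array([(-85,107),(-85,-107),(-47,107),(-47,-107),(63,107),(63,-107),(85,107),(85,-107)])/1e3
print("rest top",*fit(M,ray(t,P,.01)[:,:2])); print("rest scene",*fit(N,ray(s,S,.01)[:,:2]))
T=np.array([(189.1,262.6),(214.4,260.5),(239.9,258.6),(265.3,256.8)])
print("stock",*fit(np.array([(-115,75),(-115,25),(-115,-25),(-115,-75)])/1e3,ray(t,T,.016)[:,:2]))
for c in HUE:
    x,ce,m=[b for b in blobs(t["pixels"],c) if 150<b[1][0]<300 and 150<b[1][1]<230][0]
    rc=cv2.fitLine(np.argwhere(m)[:,::-1].astype(np.float32),cv2.DIST_L2,0,.01,.01).ravel()
    k=np.argwhere(m)[:,::-1]; pr=(k-rc[2:])@rc[:2]
    e=ray(t,[rc[2:]+rc[:2]*pr.min(),rc[2:]+rc[:2]*pr.max()],.046)
    d=e[0]-e[1]; d=d*np.sign(d[0]); print(c,((e[0]+e[1])/2).round(4),np.linalg.norm(d).round(4),np.arctan2(d[1],d[0]).round(3))
```

```text
rest top 0.17087809905964835 [ 0.57461218 -0.21192566] 0.007320879500773314
rest scene 0.1749295765780323 [ 0.57314564 -0.21041721] 0.005629710991706963
stock 0.02184125657996585 [0.48120222 0.16727264] 0.00019595800377130573
red [0.4867 0.2431 0.046 ] 0.1817 0.018
yellow [0.4747 0.1928 0.046 ] 0.1792 0.021
green [0.477 0.143 0.046] 0.1776 0.02
blue [0.4752 0.0927 0.046 ] 0.1798 0.022
```

>>> servo_tool --commands '[[[0.2,1,-0.9,0,0,0,0.22],[0.2,1,-0.9,0,0,0,0.22],[0.2,1,-0.9,0,0,0,0.22],[0.2,1,-0.9,0,0,0,0.22],[0.2,1,-0.9,0,0,0,0.22],[0.2,1,-0.9,0,0,0,0.22],[0.2,1,-0.9,0,0,0,0.22],[0.2,1,-0.9,0,0,0,0.22],[0.2,1,-0.9,0,0,0,0.22],[0.2,1,-0.9,0,0,0,0.22]]]'

```text
time: 1.4
eef_pos: [0.447, 0.2789, 0.2267]
ee_rot: [-0.018, 1.0, 0.002, 0.001]
contact_force: [-0.1, 1.0, -0.4]
width: 0.0372
```

>>> servo_tool --commands '[[[0.2,0.65,-0.6,-0.5,0,0,-0.12],[0.2,0.65,-0.6,-0.5,0,0,0],[0.2,0,0,-1,0,0,0],[0.2,0,0,-1,0,0,0],[0.2,0,0,0,0,0,0]]]'

```text
time: 1.9
eef_pos: [0.493, 0.2364, 0.1361]
ee_rot: [-0.007, 1.0, 0.002, 0.004]
contact_force: [-0.3, -0.1, -0.4]
width: 0.0365
```

Run:
```python
from h import *
s=robot.get_state();print(s["eef_pos"],s["ee_rot"],s["joints"])
r=cam("wrist");print(r["eye"])
g=s["eef_pos"]+R.from_quat(s["ee_rot"]).apply([0,0,-.008])
print(proj(r,[[g[0],g[1],.046],[.4867,.2431,.046],[.4747,.1928,.046]]))
cv2.imwrite("pics/w1.png",r["pixels"][:,:,::-1])
```

```text
[0.49302914 0.23642879 0.13607765] [-0.00680946  0.99996601  0.00197757  0.00420743] [ 0.224881    0.16509492  1.77380278  0.00219522  1.19362449 -1.36033372]
[0.42397012 0.2355745  0.29525045]
[[316.38719208 242.75071913]
 [326.88158802 233.52600023]
 [248.31076176 214.33967897]]
```

View pics/w1.png

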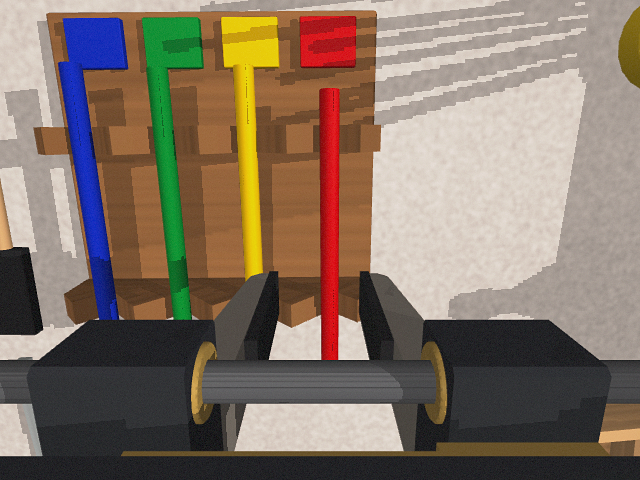

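Wrist view: four solid-colour rods over matching tiles. Red is at column 330, row 220, between the open fingers, and yellow is at (248,190). The choice is confirmed, and the projected red axis is within 2 mm.

>>> servo_tool --commands '[[[0.2,-0.2,0.26,0,0,0,0.06],[0.2,0,0,0,0,0,0],[0.2,0,0,-1,0,0,0],[0.2,0,0,-0.7,0,0,0],[0.2,0,0,0,0,0,0]]]'

```text
time: 2.45
eef_pos: [0.4929, 0.249, 0.0961]
ee_rot: [-0.013, 1.0, 0.004, 0.014]
contact_force: [-1.4, -0.1, 0.6]
width: 0.0367
```

>>> servo_tool --commands '[[[0.2,0,0,0,0,0,0],[0.2,0,0,0,0,0,0]]]'

```text
time: 2.65
eef_pos: [0.4943, 0.25, 0.0994]
ee_rot: [-0.013, 1.0, 0.005, 0.016]
contact_force: [-0.1, 0.3, 0.6]
width: 0.0366
```

```bash
cat >> h.py <<'E'
def err(tx,ty,tz,yaw,show=True):
    """servo units from the present pose to the target (tool down, jaws across x'=yaw)"""
    s=robot.get_state(); q=R.from_quat(s["ee_rot"])
    best=None
    for k in(0,np.pi):
        g=R.from_euler("z",yaw+k)*R.from_euler("x",np.pi)
        v=(g*q.inv()).as_rotvec()
        if best is None or np.linalg.norm(v)<np.linalg.norm(best): best=v
    print("pos",s["eef_pos"].round(4),"shift",((np.array([tx,ty,tz])-s["eef_pos"])/.03).round(2),"turn",(best/.12).round(2),"w",round(s["width"],4),"F",s["contact_force"].round(1),"t",round(s["time"],2))
E
python3 -c "
from h import *
err(.487,.244,.038,.021)"
```

```text
pos [0.4943 0.25   0.0994] shift [-0.24 -0.2  -2.05] turn [-0.09  0.27 -0.05] w 0.0366 F [-0.1  0.3  0.6] t 2.65
```

>>> servo_tool --commands '[[[0.2,-0.24,-0.2,0,-0.09,0.27,0],[0.2,0,0,-0.5,0,0,0],[0.2,0,0,-0.5,0,0,0],[0.2,0,0,0,0,0,0]]]'

```text
time: 3.05
eef_pos: [0.4901, 0.2451, 0.0717]
ee_rot: [-0.014, 1.0, 0.001, 0.004]
contact_force: [0.5, 0.1, 0.5]
width: 0.0366
```

```bash
python3 -c "
from h import *
err(.487,.244,.038,.021)"
```

```text
pos [0.4901 0.2451 0.0717] shift [-0.1  -0.04 -1.12] turn [-0.01  0.06 -0.05] w 0.0366 F [0.5 0.1 0.5] t 3.05
```

Good. Go down, settle, close.

>>> servo_tool --commands '[[[0.2,-0.1,-0.04,-0.5,0,0.06,0],[0.2,0,0,-0.5,0,0,0],[0.2,0,0,-0.15,0,0,0],[0.2,0,0,0,0,0,0],[0.2,0,0,0,0,0,0]]]'

```text
time: 3.55
eef_pos: [0.4854, 0.2437, 0.033]
ee_rot: [-0.014, 1.0, 0.001, -0.001]
contact_force: [0.4, 0.6, 0.1]
width: 0.0369
```

```bash
python3 -c "
from h import *
err(.487,.244,.038,.021)"
```

```text
pos [0.4854 0.2437 0.033 ] shift [0.05 0.01 0.17] turn [-0.01 -0.02 -0.05] w 0.0369 F [0.4 0.6 0.1] t 3.55
```

>>> servo_tool --commands '[[[0.2,0,0,0.15,0,0,0],[0.6,0,0,0,0,0,0],[1,0,0,0,0,0,0],[1,0,0,0,0,0,0],[1,0,0,0,0,0,0],[1,0,0,0,0,0,0]]]'

```text
time: 4.15
eef_pos: [0.4871, 0.2442, 0.0401]
ee_rot: [-0.014, 1.0, 0.001, 0.001]
contact_force: [0.4, 0.7, -0.4]
width: 0.011
```

>>> servo_tool --commands '[[[1,0,0,0.5,0,0,0],[1,0,0,0.8,0,0,0],[1,0,0,0.8,0,0,0],[1,0,0,0.8,0,0,0],[1,0,0,0.5,0,0,0],[1,0,0,0,0,0,0]]]'

```text
time: 4.75
eef_pos: [0.4862, 0.244, 0.1501]
ee_rot: [-0.014, 1.0, 0.001, 0.001]
contact_force: [-0.1, 0.2, -0.2]
width: 0.0111
```

```bash
python3 -c "
from h import *
err(.587,-.285,.14,.173)
cv2.imwrite('pics/w2.png',cam('top')['pixels'][120:300,130:350,::-1])"
```

```text
pos [0.4862 0.244  0.1501] shift [  3.36 -17.63  -0.34] turn [-0.02  0.01  1.21] w 0.0111 F [-0.1  0.2 -0.2] t 4.75
```

View pics/w2.png

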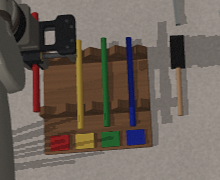

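Red is lifted clear; its crop position is about (37,88). Now carry it across.

>>> servo_tool --commands '[[[1,0.1,-0.5,0,0,0,0.07],[1,0.2,-1,0,0,0,0.07],[1,0.2,-1,0,0,0,0.07],[1,0.2,-1,0,0,0,0.07],[1,0.2,-1,0,0,0,0.07],[1,0.2,-1,0,0,0,0.07],[1,0.2,-1,0,0,0,0.07],[1,0.2,-1,0,0,0,0.07],[1,0.2,-1,0,0,0,0.07],[1,0.2,-1,0,0,0,0.07]]]'

```text
time: 5.8
eef_pos: [0.5354, -0.0478, 0.1392]
ee_rot: [-0.061, 0.998, 0.003, -0.008]
contact_force: [0.9, 0.1, -0.8]
width: 0.0108
```

```bash
python3 -c "
from h import *
err(.587,-.285,.14,.173)"
```

```text
pos [ 0.5354 -0.0478  0.1392] shift [ 1.72 -7.91  0.03] turn [-0.04 -0.14  0.43] w 0.0108 F [ 0.9  0.1 -0.8] t 5.8
```

>>> servo_tool --commands '[[[1,0.2,-1,0.1,0,-0.05,0.05],[1,0.2,-1,0.1,0,-0.05,0.05],[1,0.2,-1,0,0,-0.04,0.05],[1,0.2,-1,0,0,0,0.05],[1,0.2,-1,0,0,0,0.05],[1,0.2,-1,0,0,0,0.05],[1,0.2,-0.8,0,0,0,0.05],[1,0.1,-0.5,0,0,0,0.05],[1,0,-0.1,0,0,0,0],[1,0,0,0,0,0,0]]]'

```text
time: 6.8
eef_pos: [0.5742, -0.2789, 0.133]
ee_rot: [-0.083, 0.996, 0.008, -0.008]
contact_force: [1.3, -0.3, -1.3]
width: 0.0106
```

Run:
```python
from h import *
err(.587,-.285,.09,.173)
r=cam("wrist")
im=r["pixels"][:,:,::-1].copy()
# predicted: notch floor centres on each bar top edge & ends
Q=lambda x,y:[.574+.9851*x-.1721*y,-.2112+.1721*x+.9851*y]
for x in(-.055,.055):
    for y in(.075,.025,-.025,-.075):
        u=proj(r,[[*Q(x,y),.040]])[0]; cv2.circle(im,tuple(int(v) for v in u),4,(0,255,255),1)
cv2.imwrite("pics/w3.png",im)
```

```text
pos [ 0.5742 -0.2789  0.133 ] shift [ 0.43 -0.2  -1.43] turn [-0.12 -0.14  0.05] w 0.0106 F [ 1.3 -0.3 -1.3] t 6.8
```

View pics/w3.png

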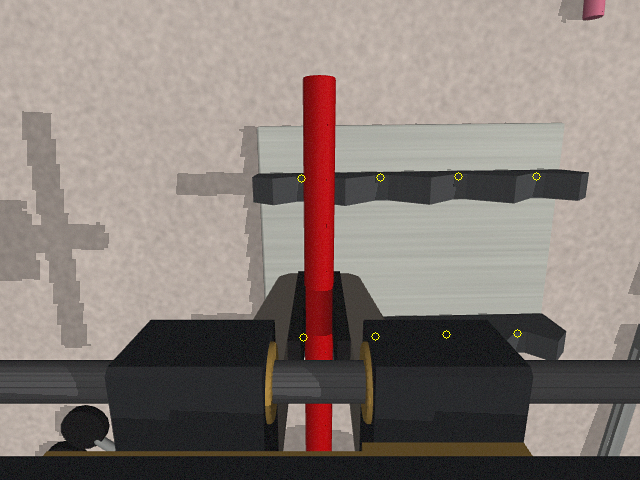

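Wrist view: the red rod (319,190) is held over the rest. The circles at (301,178), (380,177), (458,176) and (536,176) fall on the notches of the near bar, so the rest pose is right to about 2 mm.

>>> servo_tool --commands '[[[1,0.4,-0.2,-0.3,-0.12,-0.14,0.05],[1,0,0,-0.7,0,0,0],[1,0,0,-0.3,0,0,0],[1,0,0,0,0,0,0]]]'

```text
time: 7.25
eef_pos: [0.5868, -0.2798, 0.0936]
ee_rot: [-0.089, 0.996, 0.001, 0.0]
contact_force: [-0.0, 0.6, -0.2]
width: 0.0107
```

```bash
python3 -c "
from h import *
err(.587,-.285,.038,.173)"
```

```text
pos [ 0.5868 -0.2798  0.0936] shift [ 0.01 -0.17 -1.85] turn [-0.01 -0.   -0.04] w 0.0107 F [-0.   0.6 -0.2] t 7.25
```

>>> servo_tool --commands '[[[1,0,-0.17,0,0,0,-0.03],[1,0,0,-0.4,0,0,0],[1,0,0,-0.4,0,0,0],[1,0,0,-0.3,0,0,0],[1,0,0,0,0,0,0]]]'

```text
time: 7.75
eef_pos: [0.5874, -0.2847, 0.0599]
ee_rot: [-0.087, 0.996, -0.0, 0.001]
contact_force: [-0.1, -0.2, -0.7]
width: 0.0108
```

```bash
python3 -c "
from h import *
err(.587,-.285,.04,.173)"
```

```text
pos [ 0.5874 -0.2847  0.0599] shift [-0.01 -0.01 -0.66] turn [ 0.    0.01 -0.02] w 0.0108 F [-0.1 -0.2 -0.7] t 7.75
```

>>> servo_tool --commands '[[[1,0,0,-0.25,0,0,0],[1,0,0,-0.25,0,0,0],[1,0,0,-0.1,0,0,0],[1,0,0,0,0,0,0]]]'

```text
time: 8.15
eef_pos: [0.5873, -0.2847, 0.0401]
ee_rot: [-0.087, 0.996, 0.0, 0.001]
contact_force: [-0.6, 0.2, -0.4]
width: 0.0112
```

>>> servo_tool --commands '[[[0.7,0,0,0,0,0,0],[0.6,0,0,0,0,0,0],[0.2,0,0,0,0,0,0],[0.2,0,0,0,0,0,0],[0.2,0,0,0.4,0,0,0],[0.2,0,0,0.8,0,0,0],[0.2,0,0,0.9,0,0,0],[0.2,0,0,0.9,0,0,0],[0.2,0,0,0,0,0,0]]]'

```text
time: 9.05
eef_pos: [0.5881, -0.2853, 0.1381]
ee_rot: [-0.087, 0.996, -0.001, 0.002]
contact_force: [-0.0, -0.7, 0.9]
width: 0.0371
```

Run:
```python
from h import *
err(.475,.194,.14,.021)
r=cam("wrist");im=r["pixels"];cv2.imwrite("pics/w4.png",im[:,:,::-1])
```

```text
pos [ 0.5881 -0.2853  0.1381] shift [-3.77 15.98  0.06] turn [ 0.02  0.04 -1.28] w 0.0371 F [-0.  -0.7  0.9] t 9.05
```

View pics/w4.png

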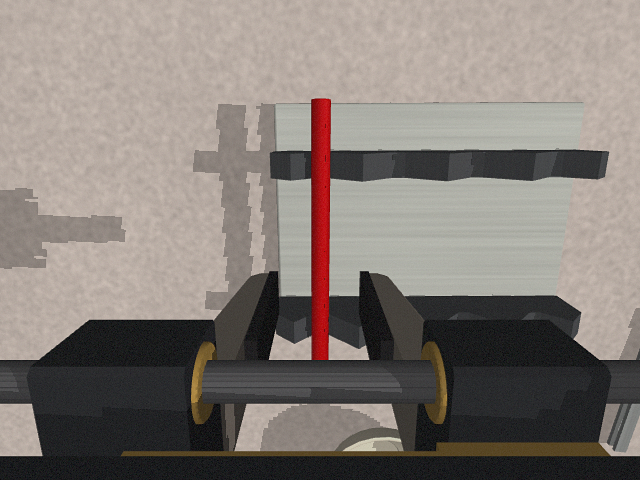

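Red lies in the rightmost notch of the rest, column 320, rows 98–360, across both bars. Next is yellow.

>>> servo_tool --commands '[[[0.2,-0.1,0.5,0,0,0,-0.08],[0.2,-0.23,1,0,0,0,-0.08],[0.2,-0.23,1,0,0,0,-0.08],[0.2,-0.23,1,0,0,0,-0.08],[0.2,-0.23,1,0,0,0,-0.08],[0.2,-0.23,1,0,0,0,-0.08],[0.2,-0.23,1,0,0,0,-0.08],[0.2,-0.23,1,0,0,0,-0.08],[0.2,-0.23,1,0,0,0,-0.08],[0.2,-0.23,1,0,0,0,-0.08]]]'

```text
time: 10.1
eef_pos: [0.5052, 0.0197, 0.1196]
ee_rot: [-0.033, 0.999, 0.007, -0.011]
contact_force: [0.4, 0.5, 0.2]
width: 0.0364
```

>>> servo_tool --commands '[[[0.2,-0.23,1,0,0,0,-0.08],[0.2,-0.23,1,0,0,0,-0.08],[0.2,-0.23,1,0,0,0,-0.08],[0.2,-0.23,1,0,0,0,-0.08],[0.2,-0.23,1,0,0,0,-0.08],[0.2,-0.1,0.5,0,0,0,-0.08],[0.2,0,0,0,0,0,0]]]'

```text
time: 10.8
eef_pos: [0.4494, 0.1986, 0.108]
ee_rot: [-0.005, 1.0, 0.008, -0.022]
contact_force: [-0.0, 0.1, -0.8]
width: 0.0368
```

```bash
python3 -c "
from h import *
err(.475,.194,.04,.021)"
```

```text
pos [0.4494 0.1986 0.108 ] shift [ 0.85 -0.15 -2.27] turn [-0.13 -0.37  0.09] w 0.0368 F [-0.   0.1 -0.8] t 10.8
```

>>> servo_tool --commands '[[[0.2,0.5,-0.15,0,-0.13,-0.37,0.09],[0.2,0.3,0,-0.5,0,0,0],[0.2,0,0,-0.4,0,0,0],[0.2,0,0,0,0,0,0]]]'

```text
time: 11.2
eef_pos: [0.4692, 0.1929, 0.0762]
ee_rot: [-0.012, 1.0, -0.001, -0.003]
contact_force: [-0.8, -0.4, 0.7]
width: 0.0368
```

```bash
python3 -c "
from h import *
err(.475,.194,.04,.021)"
```

```text
pos [0.4692 0.1929 0.0762] shift [ 0.19  0.04 -1.21] turn [ 0.02 -0.05 -0.02] w 0.0368 F [-0.8 -0.4  0.7] t 11.2
```

>>> servo_tool --commands '[[[0.2,0.19,0.04,-0.4,0,-0.05,0],[0.2,0,0,-0.4,0,0,0],[0.2,0,0,-0.25,0,0,0],[0.2,0,0,0,0,0,0]]]'

```text
time: 11.6
eef_pos: [0.4728, 0.1927, 0.0423]
ee_rot: [-0.011, 1.0, -0.001, -0.002]
contact_force: [0.2, 0.4, 0.3]
width: 0.0364
```

```bash
python3 -c "
from h import *
err(.475,.194,.04,.021)"
```

```text
pos [0.4728 0.1927 0.0423] shift [ 0.07  0.04 -0.08] turn [ 0.02 -0.03 -0.01] w 0.0364 F [0.2 0.4 0.3] t 11.6
```

>>> servo_tool --commands '[[[0.2,0.07,0.04,-0.08,0,0,0],[0.6,0,0,0,0,0,0],[1,0,0,0,0,0,0],[1,0,0,0,0,0,0],[1,0,0,0,0,0,0],[1,0,0,0,0,0,0],[1,0,0,0.5,0,0,0],[1,0,0,0.8,0,0,0],[1,0,0,0.9,0,0,0],[1,0,0,0.9,0,0,0]]]'

```text
time: 12.6
eef_pos: [0.4714, 0.1935, 0.1326]
ee_rot: [-0.011, 1.0, -0.002, -0.006]
contact_force: [0.5, -0.5, -0.5]
width: 0.0109
```

>>> servo_tool --commands '[[[1,0,0,0.3,0,0,0],[1,0,0,0,0,0,0]]]'

```text
time: 12.8
eef_pos: [0.4739, 0.1939, 0.1455]
ee_rot: [-0.011, 1.0, -0.001, -0.002]
contact_force: [0.3, 1.0, -0.3]
width: 0.011
```

```bash
python3 -c "
from h import *
err(.578,-.236,.14,.173)"
```

```text
pos [0.4739 0.1939 0.1455] shift [  3.47 -14.33  -0.18] turn [ 0.03 -0.04  1.26] w 0.011 F [ 0.3  1.  -0.3] t 12.8
```

>>> servo_tool --commands '[[[1,0.1,-0.5,0,0,0,0.09],[1,0.25,-1,0.05,0,0,0.09],[1,0.25,-1,0.05,0,0,0.09],[1,0.25,-1,0.05,0,0,0.09],[1,0.25,-1,0.05,0,0,0.09],[1,0.25,-1,0.05,0,0,0.09],[1,0.25,-1,0.05,0,0,0.09],[1,0.25,-1,0.05,0,0,0.09],[1,0.25,-1,0.05,0,0,0.09],[1,0.25,-1,0.05,0,0,0.09]]]'

```text
time: 13.8
eef_pos: [0.5361, -0.0972, 0.1421]
ee_rot: [-0.07, 0.997, 0.002, -0.014]
contact_force: [1.1, -0.6, -0.5]
width: 0.0108
```

>>> servo_tool --commands '[[[1,0.25,-1,0.05,0,-0.05,0.09],[1,0.25,-1,0.05,0,-0.05,0.09],[1,0.25,-1,0.05,0,-0.05,0.09],[1,0.25,-0.8,0,0,0,0.09],[1,0.2,-0.4,0,0,0,0.05],[1,0,0,0,0,0,0],[1,0,0,0,0,0,0]]]'

```text
time: 14.5
eef_pos: [0.5671, -0.2296, 0.1323]
ee_rot: [-0.093, 0.996, 0.006, -0.012]
contact_force: [-0.3, -1.3, -0.3]
width: 0.0107
```

```bash
python3 -c "
from h import *
err(.578,-.236,.14,.173)"
```

```text
pos [ 0.5671 -0.2296  0.1323] shift [ 0.36 -0.21  0.26] turn [-0.08 -0.21 -0.11] w 0.0107 F [-0.3 -1.3 -0.3] t 14.5
```

>>> servo_tool --commands '[[[1,0.36,-0.2,-0.2,-0.08,-0.21,-0.11],[1,0,0,-0.7,0,0,0],[1,0,0,-0.3,0,0,0],[1,0,0,0,0,0,0]]]'

```text
time: 14.9
eef_pos: [0.5765, -0.2312, 0.0927]
ee_rot: [-0.087, 0.996, 0.002, -0.001]
contact_force: [0.2, -0.3, -0.1]
width: 0.0108
```

```bash
python3 -c "
from h import *
err(.578,-.236,.04,.173)"
```

```text
pos [ 0.5765 -0.2312  0.0927] shift [ 0.05 -0.16 -1.76] turn [-0.03 -0.02 -0.02] w 0.0108 F [ 0.2 -0.3 -0.1] t 14.9
```

>>> servo_tool --commands '[[[1,0.05,-0.16,0,0,0,0],[1,0,0,-0.4,0,0,0],[1,0,0,-0.4,0,0,0],[1,0,0,-0.3,0,0,0],[1,0,0,0,0,0,0]]]'

```text
time: 15.4
eef_pos: [0.5785, -0.2357, 0.0584]
ee_rot: [-0.088, 0.996, 0.001, -0.0]
contact_force: [0.3, -0.3, -0.7]
width: 0.0105
```

```bash
python3 -c "
from h import *
err(.578,-.236,.04,.173)"
```

```text
pos [ 0.5785 -0.2357  0.0584] shift [-0.02 -0.01 -0.61] turn [-0.02 -0.01 -0.03] w 0.0105 F [ 0.3 -0.3 -0.7] t 15.4
```

>>> servo_tool --commands '[[[1,0,0,-0.25,0,0,0],[1,0,0,-0.2,0,0,0],[1,0,0,-0.1,0,0,0],[1,0,0,0,0,0,0]]]'

```text
time: 15.8
eef_pos: [0.5789, -0.236, 0.0411]
ee_rot: [-0.088, 0.996, 0.001, -0.0]
contact_force: [-1.0, 1.3, 2.2]
width: 0.0107
```

>>> servo_tool --commands '[[[0.7,0,0,0,0,0,0],[0.6,0,0,0,0,0,0],[0.2,0,0,0,0,0,0],[0.2,0,0,0,0,0,0],[0.2,0,0,0.4,0,0,0],[0.2,0,0,0.8,0,0,0],[0.2,0,0,0.9,0,0,0],[0.2,0,0,0.9,0,0,0],[0.2,0,0,0,0,0,0]]]'

```text
time: 16.7
eef_pos: [0.579, -0.236, 0.1375]
ee_rot: [-0.088, 0.996, 0.0, 0.001]
contact_force: [1.6, -0.7, 0.2]
width: 0.0369
```

Run:
```python
from h import *
err(.477,.144,.14,.021)
r=cam("wrist");im=r["pixels"];cv2.imwrite("pics/w5.png",im[:,:,::-1])
```

```text
pos [ 0.579  -0.236   0.1375] shift [-3.4  12.67  0.08] turn [-0.01  0.01 -1.29] w 0.0369 F [ 1.6 -0.7  0.2] t 16.7
```

View pics/w5.png

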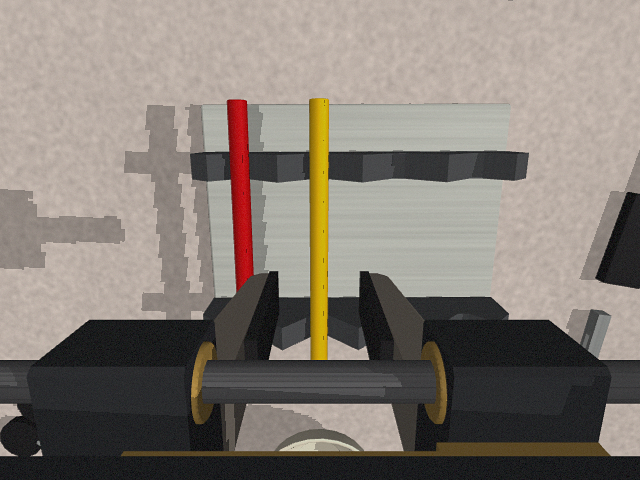

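Yellow lies in its notch at column 319, next to red at column 240. Next is green.

>>> servo_tool --commands '[[[0.2,-0.1,0.5,0,0,0,-0.1],[0.2,-0.2,1,0.07,0,-0.03,-0.1],[0.2,-0.2,1,0.07,0,-0.03,-0.1],[0.2,-0.2,1,0.07,0,-0.03,-0.1],[0.2,-0.2,1,0.07,0,-0.03,-0.1],[0.2,-0.2,1,0.07,0,-0.03,-0.1],[0.2,-0.2,1,0.07,0,-0.03,-0.1],[0.2,-0.2,1,0.07,0,-0.03,-0.1],[0.2,-0.2,1,0.07,0,-0.03,-0.1],[0.2,-0.2,1,0.07,0,-0.03,-0.1]]]'

```text
time: 17.75
eef_pos: [0.5041, 0.0681, 0.1381]
ee_rot: [-0.021, 1.0, 0.007, 0.003]
contact_force: [0.0, 0.6, 0.4]
width: 0.037
```

>>> servo_tool --commands '[[[0.2,-0.2,1,0.07,0,-0.03,-0.1],[0.2,-0.2,1,0.07,0,-0.03,-0.1],[0.2,-0.1,0.4,0,0,0,-0.05],[0.2,0,0,0,0,0,0]]]'

```text
time: 18.15
eef_pos: [0.4792, 0.149, 0.1358]
ee_rot: [-0.007, 1.0, 0.008, 0.001]
contact_force: [-0.4, -0.5, -0.3]
width: 0.037
```

```bash
python3 -c "
from h import *
err(.477,.144,.08,.021)"
```

```text
pos [0.4792 0.149  0.1358] shift [-0.07 -0.17 -1.86] turn [-0.13  0.01  0.05] w 0.037 F [-0.4 -0.5 -0.3] t 18.15
```

>>> servo_tool --commands '[[[0.2,-0.07,-0.17,-0.5,-0.13,0,0.05],[0.2,0,0,-0.6,0,0,0],[0.2,0,0,-0.5,0,0,0],[0.2,0,0,0,0,0,0]]]'

```text
time: 18.55
eef_pos: [0.4727, 0.1435, 0.0826]
ee_rot: [-0.011, 1.0, -0.001, -0.003]
contact_force: [0.1, -0.1, -0.3]
width: 0.0366
```

```bash
python3 -c "
from h import *
err(.477,.144,.04,.021)"
```

```text
pos [0.4727 0.1435 0.0826] shift [ 0.14  0.02 -1.42] turn [ 0.02 -0.04 -0.  ] w 0.0366 F [ 0.1 -0.1 -0.3] t 18.55
```

>>> servo_tool --commands '[[[0.2,0.14,0.02,-0.4,0,-0.04,0],[0.2,0,0,-0.5,0,0,0],[0.2,0,0,-0.35,0,0,0],[0.2,0,0,0,0,0,0]]]'

```text
time: 18.95
eef_pos: [0.4774, 0.1431, 0.0429]
ee_rot: [-0.01, 1.0, -0.001, 0.0]
contact_force: [-0.2, 0.3, -0.5]
width: 0.037
```

```bash
python3 -c "
from h import *
err(.477,.144,.04,.021)"
```

```text
pos [0.4774 0.1431 0.0429] shift [-0.01  0.03 -0.1 ] turn [0.02 0.   0.01] w 0.037 F [-0.2  0.3 -0.5] t 18.95
```

>>> servo_tool --commands '[[[0.2,0,0.03,-0.08,0,0,0],[0.6,0,0,0,0,0,0],[1,0,0,0,0,0,0],[1,0,0,0,0,0,0],[1,0,0,0,0,0,0],[1,0,0,0,0,0,0],[1,0,0,0.5,0,0,0],[1,0,0,0.8,0,0,0],[1,0,0,0.9,0,0,0],[1,0,0,0.9,0,0,0]]]'

```text
time: 19.95
eef_pos: [0.4748, 0.1438, 0.1338]
ee_rot: [-0.01, 1.0, -0.001, -0.003]
contact_force: [0.4, 0.1, -0.3]
width: 0.0113
```

>>> servo_tool --commands '[[[1,0,0,0.3,0,0,0],[1,0,0,0,0,0,0]]]'

```text
time: 20.15
eef_pos: [0.4773, 0.144, 0.1468]
ee_rot: [-0.01, 1.0, -0.001, 0.001]
contact_force: [-0.3, 1.1, -0.3]
width: 0.0109
```

```bash
python3 -c "
from h import *
err(.570,-.187,.14,.173)"
```

```text
pos [0.4773 0.144  0.1468] shift [  3.09 -11.03  -0.23] turn [0.01 0.01 1.28] w 0.0109 F [-0.3  1.1 -0.3] t 20.15
```

>>> servo_tool --commands '[[[1,0.15,-0.5,0,0,0,0.1],[1,0.3,-1,0.05,0,-0.02,0.11],[1,0.3,-1,0.05,0,-0.02,0.11],[1,0.3,-1,0.05,0,-0.02,0.11],[1,0.3,-1,0.05,0,-0.02,0.11],[1,0.3,-1,0.05,0,-0.02,0.11],[1,0.3,-1,0.05,0,-0.02,0.11],[1,0.3,-1,0.05,0,-0.02,0.11],[1,0.3,-1,0.05,0,-0.02,0.11],[1,0.3,-1,0.05,0,-0.02,0.11]]]'

```text
time: 21.15
eef_pos: [0.5553, -0.1465, 0.1428]
ee_rot: [-0.081, 0.997, 0.003, 0.001]
contact_force: [0.3, -0.2, -0.1]
width: 0.0108
```

>>> servo_tool --commands '[[[1,0.3,-0.8,0,0,-0.02,0.1],[1,0.2,-0.4,0,0,0,0.05],[1,0,0,0,0,0,0],[1,0,0,0,0,0,0]]]'

```text
time: 21.55
eef_pos: [0.5683, -0.1854, 0.1362]
ee_rot: [-0.088, 0.996, 0.006, -0.002]
contact_force: [-0.1, 0.7, -0.0]
width: 0.0107
```

```bash
python3 -c "
from h import *
err(.570,-.187,.14,.173)"
```

```text
pos [ 0.5683 -0.1854  0.1362] shift [ 0.06 -0.05  0.13] turn [-0.09 -0.04 -0.02] w 0.0107 F [-0.1  0.7 -0. ] t 21.55
```

>>> servo_tool --commands '[[[1,0.06,-0.05,-0.3,-0.09,-0.04,0],[1,0,0,-0.7,0,0,0],[1,0,0,-0.4,0,0,0],[1,0,0,0,0,0,0]]]'

```text
time: 21.95
eef_pos: [0.5692, -0.1822, 0.0909]
ee_rot: [-0.09, 0.996, 0.0, -0.0]
contact_force: [0.6, -0.3, -0.8]
width: 0.0109
```

```bash
python3 -c "
from h import *
err(.570,-.187,.04,.173)"
```

```text
pos [ 0.5692 -0.1822  0.0909] shift [ 0.03 -0.16 -1.7 ] turn [-0.   -0.01 -0.06] w 0.0109 F [ 0.6 -0.3 -0.8] t 21.95
```

>>> servo_tool --commands '[[[1,0.03,-0.16,0,0,0,-0.06],[1,0,0,-0.4,0,0,0],[1,0,0,-0.4,0,0,0],[1,0,0,-0.3,0,0,0],[1,0,0,0,0,0,0]]]'

```text
time: 22.45
eef_pos: [0.5708, -0.1869, 0.0564]
ee_rot: [-0.086, 0.996, -0.0, 0.0]
contact_force: [-0.0, 0.5, -0.8]
width: 0.0114
```

```bash
python3 -c "
from h import *
err(.570,-.187,.04,.173)"
```

```text
pos [ 0.5708 -0.1869  0.0564] shift [-0.03 -0.   -0.55] turn [0.01 0.01 0.  ] w 0.0114 F [-0.   0.5 -0.8] t 22.45
```

>>> servo_tool --commands '[[[1,0,0,-0.25,0,0,0],[1,0,0,-0.18,0,0,0],[1,0,0,-0.08,0,0,0],[1,0,0,0,0,0,0]]]'

```text
time: 22.85
eef_pos: [0.5716, -0.1873, 0.042]
ee_rot: [-0.087, 0.996, -0.001, 0.001]
contact_force: [-0.3, 0.2, -0.1]
width: 0.0112
```

Within 2 mm of the seat; one more small step, then release.

>>> servo_tool --commands '[[[1,0,0,-0.06,0,0,0],[0.7,0,0,0,0,0,0],[0.6,0,0,0,0,0,0],[0.2,0,0,0,0,0,0],[0.2,0,0,0,0,0,0],[0.2,0,0,0.4,0,0,0],[0.2,0,0,0.8,0,0,0],[0.2,0,0,0.9,0,0,0],[0.2,0,0,0.9,0,0,0],[0.2,0,0,0,0,0,0]]]'

```text
time: 23.85
eef_pos: [0.5717, -0.1873, 0.1367]
ee_rot: [-0.087, 0.996, -0.001, 0.001]
contact_force: [0.9, -0.5, -0.0]
width: 0.0371
```

Run:
```python
from h import *
err(.4755,.0935,.14,.021)
r=cam("wrist");im=r["pixels"];cv2.imwrite("pics/w6.png",im[:,:,::-1])
```

```text
pos [ 0.5717 -0.1873  0.1367] shift [-3.21  9.36  0.11] turn [ 0.02  0.02 -1.27] w 0.0371 F [ 0.9 -0.5 -0. ] t 23.85
```

View pics/w6.png

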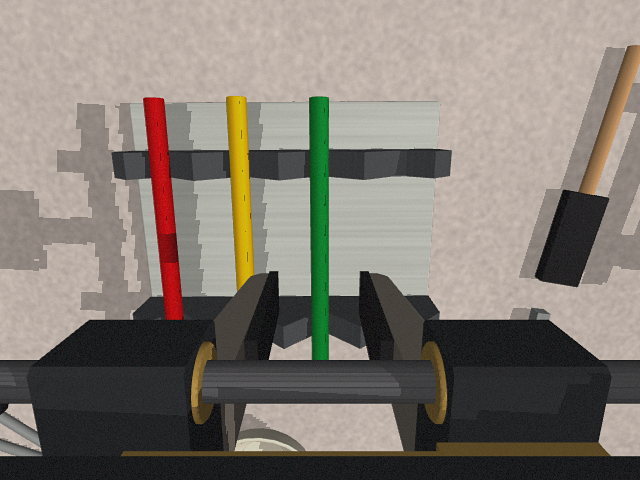

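Red (col 160), yellow (240) and green (319) are seated in adjacent notches. Blue next.

>>> servo_tool --commands '[[[0.2,-0.15,0.5,0,0,0,-0.13],[0.2,-0.29,1,0.07,0,-0.03,-0.13],[0.2,-0.29,1,0.07,0,-0.03,-0.13],[0.2,-0.29,1,0.07,0,-0.03,-0.13],[0.2,-0.29,1,0.07,0,-0.03,-0.13],[0.2,-0.29,1,0.07,0,-0.03,-0.13],[0.2,-0.29,1,0.07,0,-0.03,-0.13],[0.2,-0.29,1,0.07,0,-0.03,-0.13],[0.2,-0.29,1,0.07,0,-0.03,-0.13],[0.2,-0.2,0.5,0,0,0,-0.1]]]'

```text
time: 24.9
eef_pos: [0.478, 0.0924, 0.1379]
ee_rot: [-0.004, 1.0, 0.002, 0.005]
contact_force: [0.6, 0.1, -0.1]
width: 0.0362
```

>>> servo_tool --commands '[[[0.2,0,0,0,0,0,0],[0.2,0,0,0,0,0,0]]]'

```text
time: 25.1
eef_pos: [0.4756, 0.0939, 0.1355]
ee_rot: [-0.006, 1.0, 0.002, 0.003]
contact_force: [0.3, 0.4, -0.4]
width: 0.0366
```

```bash
python3 -c "
from h import *
err(.4755,.0935,.08,.021)"
```

```text
pos [0.4756 0.0939 0.1355] shift [-0.   -0.01 -1.85] turn [-0.04  0.04  0.07] w 0.0366 F [ 0.3  0.4 -0.4] t 25.1
```

>>> servo_tool --commands '[[[0.2,0,0,-0.5,-0.04,0.04,0.07],[0.2,0,0,-0.6,0,0,0],[0.2,0,0,-0.5,0,0,0],[0.2,0,0,0,0,0,0]]]'

```text
time: 25.5
eef_pos: [0.4756, 0.0902, 0.0821]
ee_rot: [-0.009, 1.0, -0.001, -0.001]
contact_force: [0.6, 0.2, 0.1]
width: 0.0367
```

```bash
python3 -c "
from h import *
err(.4755,.0935,.04,.021)"
```

```text
pos [0.4756 0.0902 0.0821] shift [-0.    0.11 -1.4 ] turn [ 0.02 -0.02  0.02] w 0.0367 F [0.6 0.2 0.1] t 25.5
```

>>> servo_tool --commands '[[[0.2,0,0.11,-0.4,0,-0.02,0],[0.2,0,0,-0.5,0,0,0],[0.2,0,0,-0.35,0,0,0],[0.2,0,0,0,0,0,0]]]'

```text
time: 25.9
eef_pos: [0.4762, 0.0922, 0.0414]
ee_rot: [-0.008, 1.0, -0.001, -0.0]
contact_force: [0.5, 0.8, 0.5]
width: 0.0369
```

```bash
python3 -c "
from h import *
err(.4755,.0935,.04,.021)"
```

```text
pos [0.4762 0.0922 0.0414] shift [-0.02  0.04 -0.05] turn [ 0.02 -0.    0.04] w 0.0369 F [0.5 0.8 0.5] t 25.9
```

>>> servo_tool --commands '[[[0.2,0,0.04,-0.05,0,0,0.04],[0.6,0,0,0,0,0,0],[1,0,0,0,0,0,0],[1,0,0,0,0,0,0],[1,0,0,0,0,0,0],[1,0,0,0,0,0,0],[1,0,0,0.5,0,0,0],[1,0,0,0.8,0,0,0],[1,0,0,0.9,0,0,0],[1,0,0,0.9,0,0,0]]]'

```text
time: 26.9
eef_pos: [0.4736, 0.0936, 0.1334]
ee_rot: [-0.011, 1.0, -0.001, -0.003]
contact_force: [-0.0, -1.1, -1.3]
width: 0.0108
```

>>> servo_tool --commands '[[[1,0,0,0.3,0,0,0],[1,0,0,0,0,0,0]]]'

```text
time: 27.1
eef_pos: [0.4761, 0.0935, 0.1463]
ee_rot: [-0.011, 1.0, -0.001, 0.0]
contact_force: [0.2, -0.2, -1.3]
width: 0.011
```

```bash
python3 -c "
from h import *
err(.561,-.138,.14,.173)"
```

```text
pos [0.4761 0.0935 0.1463] shift [ 2.83 -7.72 -0.21] turn [0.02 0.01 1.26] w 0.011 F [ 0.2 -0.2 -1.3] t 27.1
```

>>> servo_tool --commands '[[[1,0.2,-0.5,0,0,0,0.15],[1,0.36,-1,0.04,0,-0.02,0.16],[1,0.36,-1,0.04,0,-0.02,0.16],[1,0.36,-1,0.04,0,-0.02,0.16],[1,0.36,-1,0.04,0,-0.02,0.16],[1,0.36,-1,0.04,0,-0.02,0.16],[1,0.36,-1,0.04,0,-0.02,0.16],[1,0.35,-0.8,0,0,0,0.12],[1,0.2,-0.4,0,0,0,0.05],[1,0,0,0,0,0,0]]]'

```text
time: 28.1
eef_pos: [0.5573, -0.1436, 0.1365]
ee_rot: [-0.091, 0.996, 0.003, -0.002]
contact_force: [-0.6, 0.6, -0.0]
width: 0.0108
```

>>> servo_tool --commands '[[[1,0,0,0,0,0,0]]]'

```text
time: 28.2
eef_pos: [0.5566, -0.1427, 0.1354]
ee_rot: [-0.091, 0.996, 0.004, -0.003]
contact_force: [-0.1, 0.2, -1.0]
width: 0.0107
```

```bash
python3 -c "
from h import *
err(.561,-.138,.14,.173)"
```

```text
pos [ 0.5566 -0.1427  0.1354] shift [0.15 0.16 0.15] turn [-0.06 -0.06 -0.08] w 0.0107 F [-0.1  0.2 -1. ] t 28.2
```

>>> servo_tool --commands '[[[1,0.15,0.16,-0.3,-0.06,-0.06,-0.08],[1,0,0,-0.7,0,0,0],[1,0,0,-0.4,0,0,0],[1,0,0,0,0,0,0]]]'

```text
time: 28.6
eef_pos: [0.5603, -0.132, 0.0901]
ee_rot: [-0.088, 0.996, 0.001, -0.0]
contact_force: [-0.1, -0.2, 0.3]
width: 0.011
```

```bash
python3 -c "
from h import *
err(.561,-.138,.04,.173)"
```

```text
pos [ 0.5603 -0.132   0.0901] shift [ 0.02 -0.2  -1.67] turn [-0.01 -0.   -0.02] w 0.011 F [-0.1 -0.2  0.3] t 28.6
```

>>> servo_tool --commands '[[[1,0.02,-0.2,0,0,0,-0.02],[1,0,0,-0.4,0,0,0],[1,0,0,-0.4,0,0,0],[1,0,0,-0.3,0,0,0],[1,0,0,0,0,0,0]]]'

```text
time: 29.1
eef_pos: [0.5616, -0.1378, 0.0555]
ee_rot: [-0.087, 0.996, 0.0, 0.001]
contact_force: [0.5, -1.0, -0.7]
width: 0.0111
```

```bash
python3 -c "
from h import *
err(.561,-.138,.04,.173)"
```

```text
pos [ 0.5616 -0.1378  0.0555] shift [-0.02 -0.01 -0.52] turn [-0.01  0.01 -0.  ] w 0.0111 F [ 0.5 -1.  -0.7] t 29.1
```

>>> servo_tool --commands '[[[1,0,0,-0.25,0,0,0],[1,0,0,-0.17,0,0,0],[1,0,0,-0.08,0,0,0],[1,0,0,0,0,0,0]]]'

```text
time: 29.5
eef_pos: [0.5624, -0.1382, 0.0415]
ee_rot: [-0.087, 0.996, 0.0, 0.001]
contact_force: [0.6, -0.1, -1.0]
width: 0.0111
```

>>> servo_tool --commands '[[[1,0,0,-0.05,0,0,0],[0.7,0,0,0,0,0,0],[0.6,0,0,0,0,0,0],[0.2,0,0,0,0,0,0],[0.2,0,0,0,0,0,0],[0.2,0,0,0.4,0,0,0],[0.2,0,0,0.8,0,0,0],[0.2,0,0,0.9,0,0,0],[0.2,0,0,1,0,0,0],[0.2,0,0,1,0,0,0]]]'

```text
time: 30.5
eef_pos: [0.5591, -0.1367, 0.1655]
ee_rot: [-0.087, 0.996, 0.002, -0.003]
contact_force: [0.5, -0.7, -0.6]
width: 0.0365
```

>>> servo_tool --commands '[[[0.2,-0.3,1,0.3,0,0,0],[0.2,-0.3,1,0.3,0,0,0],[0.2,-0.3,1,0.3,0,0,0],[0.2,-0.3,1,0.2,0,0,0],[0.2,-0.3,1,0.2,0,0,0],[0.2,-0.3,1,0.2,0,0,0],[0.2,-0.3,1,0.2,0,0,0],[0.2,-0.3,1,0.2,0,0,0],[0.2,-0.1,0.5,0,0,0,0],[0.2,0,0,0,0,0,0]]]'

```text
time: 31.5
eef_pos: [0.4846, 0.1251, 0.2417]
ee_rot: [-0.085, 0.996, -0.001, 0.009]
contact_force: [-0.0, -0.3, -0.7]
width: 0.0367
```

Run:
```python
from h import *
err(.4755,.0935,.14,.021)
t=cam("top")
cv2.imwrite("pics/t9.png",cv2.resize(t["pixels"][80:230,330:490,::-1],None,fx=4,fy=4,interpolation=cv2.INTER_CUBIC))
o=np.array([.574,-.2112]);Q=np.array([[.9851,-.1721],[.1721,.9851]])
for c in HUE:
  for s,ce,m in blobs(t["pixels"],c,150):
    if not(340<ce[0]<480 and 80<ce[1]<220): continue
    k=np.argwhere(m)[:,::-1]
    rc=cv2.fitLine(k.astype(np.float32),cv2.DIST_L2,0,.01,.01).ravel(); pr=(k-rc[2:])@rc[:2]
    e=ray(t,[rc[2:]+rc[:2]*pr.min(),rc[2:]+rc[:2]*pr.max()],.046)[:,:2]
    d=e[0]-e[1];d*=np.sign(d[0]); print(c,"local",(Q.T@(e.mean(0)-o)*1e3).round(1),"len",np.linalg.norm(d).round(3),"dyaw",(np.arctan2(d[1],d[0])-.173).round(3))
```

```text
pos [0.4846 0.1251 0.2417] shift [-0.3  -1.05 -3.39] turn [ 0.02  0.15 -1.25] w 0.0367 F [-0.  -0.3 -0.7] t 31.5
red local [  0.5 -75.1] len 0.181 dyaw -0.001
yellow local [ -0.5 -25.7] len 0.181 dyaw 0.004
green local [ 0.3 23.6] len 0.18 dyaw 0.008
blue local [-0.7 74. ] len 0.18 dyaw 0.005
```

View pics/t9.png

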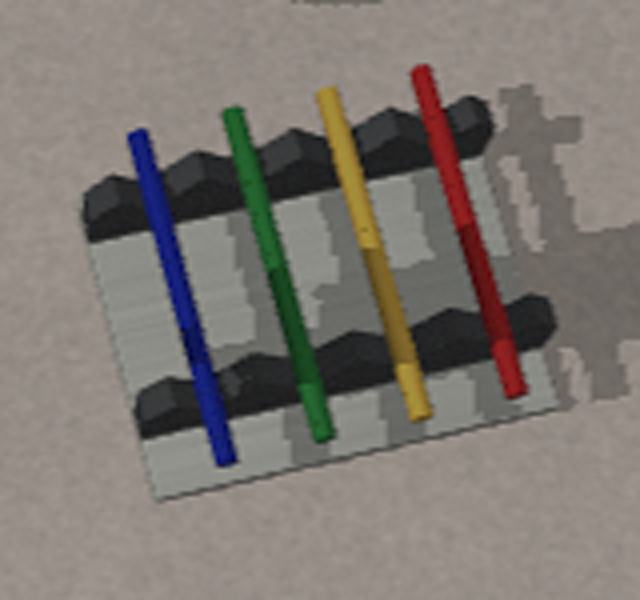

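All four lie across both bars, in order blue (180,300), green (280,275), yellow (375,255), red (468,230), which is the reverse of the stock order. Handing in.

```bash
python3 -c "
from h import *
print(robot.job_done())"
```

```text
the job is handed in; nothing more can be done
None
```

I moved all four rods one at a time, gripped at the middle, from the stock rack to the torch rest, and handed the job in at about 31.5 s. The stock order, left to right, was red, yellow, green, blue; on the rest it is now blue, green, yellow, red.

The last top-camera check gave these positions in the rest's frame, with lengths measuring 180–181 mm:

| Rod | Target y (mm) | Measured y (mm) | Lengthwise offset (mm) | Turn from the rest's x axis (rad) |
|---|---|---|---|---|
| red | -75 | -75.1 | 0.5 | -0.001 |
| yellow | -25 | -25.7 | -0.5 | 0.004 |
| green | +25 | 23.6 | 0.3 | 0.008 |
| blue | +75 | 74.0 | -0.7 | 0.005 |

- **Clear of the rods:** the arm was about 0.24 m up and away from the rest when I handed in.
- **Rod height:** I did not measure it directly. The seating rests on the release height (TCP about 40–41 mm, as when the rods were picked up) and on the pictures, which show the rods down in their notches.
- **Rest pose fit:** when locating the rest, the corner points fitted with up to 7 mm of residual in each view. My guess is that the bars are a little shorter than the 214 mm plate. The two views still agreed on the rest's centre to about 2 mm, and the wrist view confirmed the notches.

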